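Square up a stack of bracket blanks and clamp it

TASK

The four bracket blanks in the corner stop are lying askew: with the hold-down arm still up, push or tap their edges until all four lie in one squared stack, flush against both blue walls. Then swing the red-gripped hold-down arm over and press it down until its pad sits on the top blank, with the stack still square. Leave the can, the jar, the dish and the wrench where they are.

Things in the scene. Friction and masses are not known exactly. Their poses are not given: they have to be found in the camera images.
- stop: Corner stop fixed to the bench: dark steel bed, top 12 mm above the bench (own frame: x -38 to +85 mm, y -50 to +85 mm; blanks overhang it on the open -x and -y sides), two blue walls. Origin: on the bench, exactly under the centre of a fully squared stack; x points square at the far wall, y at the left wall, z up. 
- far_wall (a point): Far blue wall of the stop: middle of its inner face at the top edge, 46 mm above the bench, on the stop's plane x = +45 mm. The wall is 12 mm thick and runs along the stop's y.
- left_wall (a point): Left blue wall of the stop: middle of its inner face at the top edge, 46 mm above the bench, on the stop's plane y = +60 mm. The wall is 12 mm thick and runs along the stop's x.
- plate_a: Bracket blank, bottom of the stack of four: loose flat white slippery nylon plate, 90 mm along its x, 120 mm along its y, 8 mm thick, about 0.1 kg, four black drill marks near its corners; all four have the same outline. Origin: centre of its underside. Flush in the corner, its origin is straight above the stop's, with the same yaw. The stack's top is 44 mm above the bench.
- plate_b: Bracket blank, second from the bottom of the stack of four: loose flat orange slippery nylon plate, 90 mm along its x, 120 mm along its y, 8 mm thick, about 0.1 kg, four black drill marks near its corners; all four have the same outline. Origin: centre of its underside. Flush in the corner, its origin is straight above the stop's, with the same yaw. The stack's top is 44 mm above the bench.
- plate_c: Bracket blank, third from the bottom of the stack of four: loose flat white slippery nylon plate, 90 mm along its x, 120 mm along its y, 8 mm thick, about 0.1 kg, four black drill marks near its corners; all four have the same outline. Origin: centre of its underside. Flush in the corner, its origin is straight above the stop's, with the same yaw. The stack's top is 44 mm above the bench.
- plate_d: Bracket blank, top of the stack of four: loose flat orange slippery nylon plate, 90 mm along its x, 120 mm along its y, 8 mm thick, about 0.1 kg, four black drill marks near its corners; all four have the same outline. Origin: centre of its underside. Flush in the corner, its origin is straight above the stop's, with the same yaw. The stack's top is 44 mm above the bench.
- clamp (a joint): Hold-down arm hinged behind the far wall, rad: 0 = level, pointing to the stop's -x, rubber pad just on top of the four stacked blanks; 1.57 = upright; more = leaning back (starts 1.5 to 1.85). Stiff hinge: stays where left, about 3 N at the grip moves it. Steel arm 16 mm wide, 12 thick, reaching 129 mm from the axis with its red grip; pad 24 mm across, 66 mm from the axis.
- clamp_grip (a point): Middle of the upper face of the red grip (50 mm across, 34 mm along the arm, 12 mm thick), 112 mm from the hinge axis and 6 mm off the arm's midline; this is the face turned up when the arm is down, and turned away from the stack when it stands upright.
- clamp_hinge (a point): Point on the hinge axis of the hold-down arm, 62 mm above the bench, 66 mm along the stop's x from its origin; the axis is parallel to the stop's y.
- oil_can: Bystander: can, 60 mm across, 120 mm tall, steel with yellow label. Origin: centre of its underside.
- grease_jar: Bystander: white jar with green label and red cap, 64 mm across, 90 mm tall. Origin: centre of its underside.
- dish: Bystander: round steel dish, 110 mm across, 30 mm high. Origin: centre of its underside.
- wrench: Bystander: steel wrench lying on the bench, 170 mm long along its x. Origin: under its middle.
Things that resemble listed ones, but are neither listed nor needed, are in the scene too. Leave any green look-alike of the plate_c alone.

How it is judged (in metres and radians):
On the way, in this order (a step that is already met when the one before it is completed fails the run):
1. all four blanks are squared in the corner, flush with both walls, while the hold-down arm is still up (horizontal distance between each of plate_a, plate_b, plate_c, plate_d and stop below 0.003 m and angle between the x axis of each of plate_a, plate_b, plate_c, plate_d and the x axis of stop, either way round below 0.035 rad and angle between each of plate_a, plate_b, plate_c, plate_d's own z axis and vertical below 0.035 rad and value of joint clamp above 0.8 rad), for 0.2 s.
2. the hold-down arm is down, its pad on the top blank (value of joint clamp below 0.045 rad), for 0.2 s.
At the end, for the whole second after the job is handed in: All four blanks lie flat in one stack in the corner stop, each within 3 mm of flush against both walls (origin within 3 mm of the stop's, seen from above) and within 0.035 rad of square, at rest; the hold-down arm is down, below 0.045 rad (pad within 3 mm of the top blank) (horizontal distance between each of plate_a, plate_b, plate_c, plate_d and stop below 0.003 m and angle between the x axis of each of plate_a, plate_b, plate_c, plate_d and the x axis of stop, either way round below 0.035 rad and angle between each of plate_a, plate_b, plate_c, plate_d's own z axis and vertical below 0.035 rad and linear speed of each of plate_a, plate_b, plate_c, plate_d below 0.01 m/s and value of joint clamp below 0.045 rad); the robot touches nothing.
It fails at once if the oil can is shifted by more than 30 mm (distance of oil_can from where it was at the start of the episode above 0.03 m).
It fails at once if the grease jar is shifted by more than 30 mm (distance of grease_jar from where it was at the start of the episode above 0.03 m).
It fails at once if the dish is shifted by more than 30 mm (distance of dish from where it was at the start of the episode above 0.03 m).
It fails at once if the wrench is shifted by more than 30 mm (distance of wrench from where it was at the start of the episode above 0.03 m).
It also fails if it takes over 72 s, if anything falls off the work surface, if the arm or the gripper's body presses on something with over 40 N, if the wrist force passes 120 N, or if a joint passes its speed limit or range.

ROBOT

A 6-joint arm with a two-finger parallel gripper is mounted at the origin on the work surface. World frame = base frame: x ahead of the robot, y to its left, z up, the work surface at z = 0. Lengths are in m, angles in degrees, forces in N, time in s.
With the tool pointing down it reaches from about 0.25 to 0.775 m from the base axis. Payload 4 kg.
Tool frame: the origin (TCP) lies between the finger pads; the fingertips stand ahead of it and the grasp point (between the pads) lies 5 mm behind it (env.nose_length is the z of the fingertips in the tool frame, in m); z points along the fingers, y is the line along which they close (so a half turn about z gives the same grasp; the last joint's range is limited). The gripper opens to 94 mm and grips with 3 to 60 N. Pads are 16 mm wide; open, the fingers measure 119 mm over their backs; the gripper's body (75 mm by 177 mm) begins 78 mm behind the grasp point.
Start: joints at [-71.969, 4.996, 78.535, -0, 96.463, -5.907], TCP at [0.223, -0.503, 0.22] pointing down, gripper open.
Joint ranges: [-177.83, 177.83], [-43.37, 116.18], [15.69, 146.23], [-61.86, 241.86], [9.47, 152.12], [-147.06, 147.06]. Speed limits (degrees/s): [159.86, 159.86, 180, 180, 180, 180].

INTERFACE

Orientations are given as [roll, pitch, yaw] about the fixed x, y, z axes, in that order (R = Rz(yaw) Ry(pitch) Rx(roll)).
In Python, from rig import env, claw, ik, status, eyes, workorder gives the robot as it stands. Calls block until the motion is done:
- env.move_pose(position, orientation): joint-space move of the TCP to a pose.
- env.move_l(position, rotation=None, feed=0.15, contact_N=None): straight line of the TCP; rotation=None keeps the orientation; feed is the mean speed in m/s. With contact_N (N) it stops when the force on the tool has changed by that much, and returns True; else False.
- env.move_joints(angles): joint-space move.
- claw.set_gripper(opening, strength=None): finger opening in m; strength is the grip in N (None keeps the last); returns when the fingers have stopped.
- env.dwell(seconds).
- ik(position, orientation): joint angles nearest the present ones, or None.
- status.get_state(): the state.
- eyes.snapshot(name): name is "side" or "top" or "wrist"; returns a dict with "pixels" (480x640x3 uint8, red, green, blue), "z_map" (480x640 float32, m along the optical axis (not along the pixel's ray), 0 where there is no reading), "mtx" (3x3 intrinsics, pixels), "k1" (the pictures are not rectified: a ray, as slopes to the right and down, at radius r is drawn at 1 + k1 r^2 times it, then the intrinsics apply), "rvec" (rotation vector, rad) and "tvec" (3), from world to camera coordinates, as OpenCV has them. Camera axes: x right, y down, z forward; pixel columns grow to the right and rows downward; lengths in m; the calibration is good to about 2 mm. A picture is of the moment at which its call begins.
A pose or a line that the arm cannot do raises env.PlanningError and nothing moves.
- workorder.hand_in(): hands the job in; it is judged then, once.
The state is a dict: "time": time; "q": joint angles; "joint_vel": joint speeds; "effort": joint torques, N m; "tcp_pos": TCP position; "eef_rot": TCP orientation; "contact_force": force on the tool from outside, world axes, zero at the start; "ft_torque": the same for the moment, N m; "gripper_width": finger opening in m; "grip_force": force on a finger pad.
Only numpy, scipy, OpenCV 4.12 (cv2) and the standard library are available. Lean on these libraries where they do the work, as an engineer would, in place of code of your own. Each camera call takes 0.05 s, during which the arm holds its last target. There are 200 camera calls.

## Working session

There is one attempt and no reset: what is moved stays moved. The work goes in short steps, each a Python script; the robot and the scene stay as the last script left them, time stands still between calls to the robot, and variables do not carry over. Pictures are saved under pics/ and viewed, at most 10 in all, crops included, and the job is handed in when it is done.

```bash
mkdir -p pics; ls; cat > h.py <<'E'
import numpy as np, cv2
from rig import env, claw, ik, status, eyes, workorder
def snap(n,f=None):
    s=eyes.snapshot(n)
    if f: cv2.imwrite(f,s["pixels"][:,:,::-1])
    np.savez("pics/"+n+".npz",**s)
    return s
def rays(s,uv):
    uv=np.atleast_2d(np.array(uv,float)); K=s["mtx"]
    d=(uv-[K[0,2],K[1,2]])/[K[0,0],K[1,1]]
    u=d.copy()
    for _ in range(20): u=d/(1+float(s["k1"])*(u**2).sum(1,keepdims=True))
    return u
def onplane(s,uv,z):
    u=rays(s,uv); R=cv2.Rodrigues(np.array(s["rvec"],float))[0]; t=np.array(s["tvec"],float).ravel()
    c=-R.T@t; d=np.c_[u,np.ones(len(u))]@R
    return c+d*((z-c[2])/d[:,2])[:,None]
def cloud(s):
    v,u=np.mgrid[:480,:640]; r=rays(s,np.c_[u.ravel(),v.ravel()])
    z=s["z_map"].ravel()[:,None]; R=cv2.Rodrigues(np.array(s["rvec"],float))[0]; t=np.array(s["tvec"],float).ravel()
    P=(np.c_[r,np.ones(len(r))]*z-t)@R; P[z[:,0]==0]=np.nan
    return P.reshape(480,640,3)
def proj(s,P):
    R=cv2.Rodrigues(np.array(s["rvec"],float))[0]; p=np.atleast_2d(P)@R.T+np.array(s["tvec"],float).ravel()
    u=p[:,:2]/p[:,2:]; u=u*(1+float(s["k1"])*(u**2).sum(1,keepdims=True)); K=s["mtx"]
    return u*[K[0,0],K[1,1]]+[K[0,2],K[1,2]]
E
python3 - <<'E'
from h import *
for n in("top","side"):
    s=snap(n,f"pics/{n}0.png"); R=cv2.Rodrigues(s["rvec"])[0]; print(n,-R.T@np.ravel(s["tvec"]),R[2],s["mtx"][0,0],s["k1"])
print(status.get_state(),env.nose_length)
E
```

```text
pics
top [ 0.46473076 -0.00809152  1.07367761] [ 0.0700629   0.02053481 -0.99733119] 503.2602979370109 -0.11175708074090644
side [0.02603902 0.80874858 0.66821493] [ 0.46059305 -0.71467373 -0.52639863] 582.0125495162517 0.04825195613393757
{'time': 0.1, 'q': array([-7.19684759e+01,  5.03427508e+00,  7.86138513e+01,  9.13030005e-04,
        9.64628084e+01, -5.90699195e+00]), 'joint_vel': array([-0.14088188, -0.07087561, -0.14223032,  0.02871598, -0.05776884,
       -0.03444784]), 'effort': array([ 2.44968629e-03, -3.41252840e+01, -3.03301191e+01,  7.19933328e-02,
        3.04898189e-02, -8.86861085e-05]), 'tcp_pos': array([ 0.22302654, -0.5022532 ,  0.21844669]), 'eef_rot': array([-1.79889748e+02, -1.23193332e-02,  2.39386061e+01]), 'contact_force': array([-0.4056598 , -0.00847894, -0.4687656 ]), 'ft_torque': array([-0.00409175, -0.00179902, -0.01225972]), 'grip_force': 0.0, 'gripper_width': 0.09405790355565814} 0.014
```

View pics/top0.png

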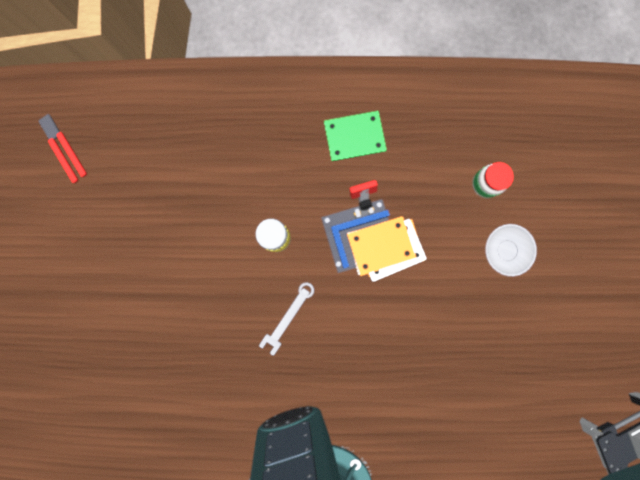

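View pics/side0.png

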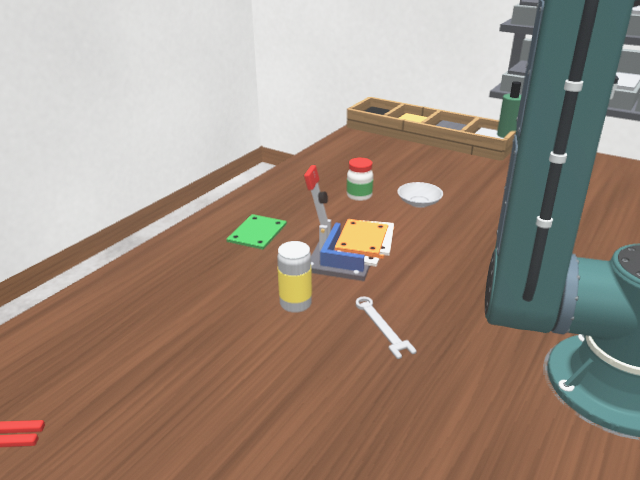

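Top view: the stop has its blue L around (365,235), far wall on the upper side and left wall on the left. The blanks are at about (380,247), with orange d on top and white c sticking out lower right. The red grip is at (363,188), the can at (271,235), the jar at (495,178), the dish at (511,250), the wrench at (290,318) and the green decoy at (355,135). The side view agrees: arm upright, grip at (312,178).

```bash
cat >> h.py <<'E'
def hsvmask(s,lo,hi,win=None):
    m=cv2.inRange(cv2.cvtColor(s["pixels"],cv2.COLOR_RGB2HSV),lo,hi)
    if win:
        w=np.zeros_like(m); a,b,c,d=win; w[b:d,a:c]=255; m&=w
    return m
BLUE=((105,120,60),(125,255,255)); ORG=((12,120,150),(25,255,255)); RED=((0,150,80),(6,255,255))
E
python3 - <<'E'
from h import *
s=dict(np.load("pics/top.npz")); win=(310,170,440,290)
P=cloud(s)
m=hsvmask(s,*BLUE,win); v,u=np.nonzero(m); p=P[v,u]; print("blue n",len(u),"z pct",np.nanpercentile(p[:,2],[5,25,50,75,95]))
top=np.abs(p[:,2]-.046)<.012; q=onplane(s,np.c_[u,v][top],.046)
r=cv2.minAreaRect(q[:,:2].astype(np.float32)*1000); print("L rect",r,cv2.boxPoints(r).tolist())
# line fits: PCA arms in rect frame
m=hsvmask(s,*ORG,win); c=max(cv2.findContours(m,0,1)[0],key=cv2.contourArea)
q=onplane(s,c[:,0],.044); r=cv2.minAreaRect(q[:,:2].astype(np.float32)*1000); print("orange",r); v,u=np.nonzero(m);print("oz",np.nanmedian(P[v,u,2]))
m=hsvmask(s,*RED,win); v,u=np.nonzero(m); print("grip", np.nanmean(P[v,u],0),np.nanmin(P[v,u],0),np.nanmax(P[v,u],0))
s2=dict(np.load("pics/side.npz"));P2=cloud(s2)
m=hsvmask(s2,*RED,(300,160,325,195)); v,u=np.nonzero(m); print("grip side",len(u), np.nanmedian(P2[v,u],0),np.nanmin(P2[v,u],0),np.nanmax(P2[v,u],0))
m=hsvmask(s2,*BLUE,(310,215,400,285)); v,u=np.nonzero(m); print("blue side",np.nanmedian(P2[v,u],0),np.nanpercentile(P2[v,u,2],[2,98]))
cv2.imwrite("pics/topz.png",cv2.resize(s["pixels"][170:290,310:440,::-1],None,fx=5,fy=5,interpolation=cv2.INTER_CUBIC))
E
```

```text
blue n 589 z pct [0.04020082 0.04485394 0.04630382 0.04771267 0.04949141]
L rect ((536.95751953125, -81.14877319335938), (87.79503631591797, 120.66033172607422), 17.023374557495117) [[477.32098388671875, -36.3134651184082], [512.6456909179688, -151.68711853027344], [596.5940551757812, -125.98408508300781], [561.2693481445312, -10.610427856445312]]
orange ((521.797119140625, -115.7454605102539), (95.13327026367188, 127.23814392089844), 20.428489685058594)
oz 0.0445134389272861
grip [ 0.62267718 -0.06986117  0.1534922 ] [ 0.60261203 -0.11026873 -0.00196706] [ 0.66700255 -0.04431333  0.1917606 ]
grip side 236 [ 0.61372534 -0.05938087  0.17680884] [ 0.60168934 -0.4222539   0.00183803] [ 0.8405773  -0.04317838  0.19124317]
blue side [ 0.5598851  -0.03691777  0.04683632] [0.043761   0.04966317]
```

View pics/topz.png

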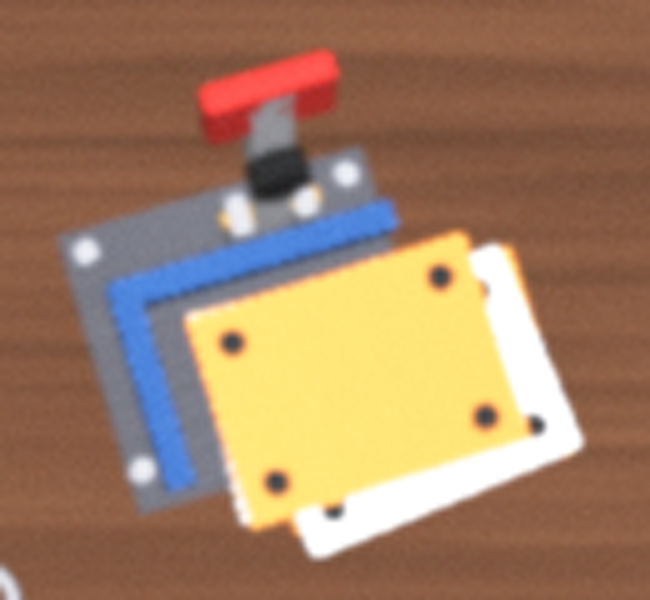

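Zoomed top view: the blue L is clear, with its outer corner at (110,290). The plates are shifted and turned about 3° toward -x/-y, and the arm leans back. The L gives yaw about 17° and a stop origin near (0.528, -0.096), and the heights check out (46 and 44 mm). Next I'll refine with the wrist camera from the first push pose.

```bash
cat >> h.py <<'E'
O=np.array([.5279,-.0961]); YAW=17.0
def W(x,y,z):
    a=np.radians(YAW); R=np.array([[np.cos(a),-np.sin(a)],[np.sin(a),np.cos(a)]])
    return [*(O+R@np.array([x,y])/1000),z/1000]
def S(p):
    a=np.radians(YAW); R=np.array([[np.cos(a),-np.sin(a)],[np.sin(a),np.cos(a)]])
    return (np.atleast_2d(p)[:,:2]-O)@R*1000
E
python3 - <<'E'
from h import *
for y in (17,-163,107,-73):
    print(y, [None if (j:=ik(W(*p),[180,0,y])) is None else np.round(j) for p in ((-110,-20,20),(-12,-130,20),(95,0,170))])
env.move_pose(W(-125,-20,260),[180,0,17])
s=snap("wrist","pics/wrist1.png"); R=cv2.Rodrigues(s["rvec"])[0]; print(-R.T@np.ravel(s["tvec"]),R[2]); st=status.get_state();print(st["tcp_pos"],st["eef_rot"],st["time"])
E
```

```text
17 [array([-26.,   0., 107.,  -0.,  73.,  47.]), array([-27.,  18.,  87.,  -0.,  75.,  46.]), array([-12.,  15.,  73.,  -0.,  92.,  61.])]
-163 [array([ -26.,    0.,  107.,    0.,   73., -133.]), array([ -27.,   18.,   87.,    0.,   75., -134.]), array([ -12.,   15.,   73.,    0.,   92., -119.])]
107 [array([-26.,   0., 107.,   0.,  73., -43.]), array([-27.,  18.,  87.,   0.,  75., -44.]), array([-12.,  15.,  73.,   0.,  92., -29.])]
-73 [array([-26.,   0., 107.,  -0.,  73., 137.]), array([-27.,  18.,  87.,  -0.,  75., 136.]), None]
[ 0.49577757 -0.12840104  0.42484619] [-0.27769378 -0.08342627 -0.95704035]
[ 0.4140455  -0.15259386  0.25972169] [-1.79993416e+02  3.14112621e-02  1.69190231e+01] 1.6417
```

View pics/wrist1.png

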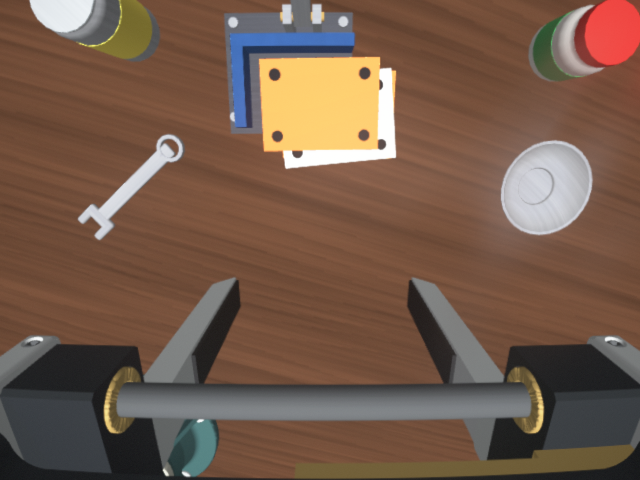

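The wrist view shows the blue L at (230–355, 35–130), the plates in front of it, and both fingers. The camera sits 85 mm ahead on tool +x. I'll refine the stop pose from this view, then do the first x push with the camera turned away from the arm.

```bash
python3 - <<'E'
from h import *
s=dict(np.load("pics/wrist.npz")); P=cloud(s)
m=hsvmask(s,*BLUE,(215,20,370,140)); v,u=np.nonzero(m); p=P[v,u]; print(np.nanpercentile(p[:,2],[5,50,95]))
print("px colour",s["pixels"][40,300],s["pixels"][50,300],s["pixels"][80,237],s["pixels"][80,248])
hv=cv2.cvtColor(s["pixels"],cv2.COLOR_RGB2HSV)[v,u,2]; print(np.percentile(hv,[5,25,50,75,95]))
k=(hv>130)
q=onplane(s,np.c_[u,v][k],.046); r=cv2.minAreaRect(q[:,:2].astype(np.float32)*1000); print(r,np.round(cv2.boxPoints(r),1).tolist())
f=S(q); print("L in stop frame pct",np.percentile(f,[.5,5,95,99.5],axis=0))
# inner edges, by row/col in stop frame
for lo in range(-40,50,20):
    a=f[(f[:,1]>lo)&(f[:,1]<lo+20)&(f[:,0]>30)]; print("far wall y",lo+10,np.percentile(a[:,0],[2,98]))
for lo in range(-25,35,15):
    a=f[(f[:,0]>lo)&(f[:,0]<lo+15)&(f[:,1]>45)]; print("left wall x",lo+7,np.percentile(a[:,1],[2,98]))
c=max(cv2.findContours(hsvmask(s,*ORG,(215,20,420,180)),0,1)[0],key=cv2.contourArea)
r=cv2.minAreaRect(onplane(s,c[:,0],.044)[:,:2].astype(np.float32)*1000); print("orange",r,S(np.array(r[0])/1000))
E
```

```text
[0.02450238 0.04557536 0.04711069]
px colour [ 72 116 190] [41 51 81] [ 73 115 188] [42 50 74]
[ 80.   151.25 188.   190.   193.  ]
((536.4773559570312, -83.1388168334961), (87.63068389892578, 121.16464233398438), 16.602947235107422) [[477.20001220703125, -37.599998474121094], [511.79998779296875, -153.6999969482422], [595.7999877929688, -128.6999969482422], [561.2000122070312, -12.600000381469727]]
L in stop frame pct [[-30.4785743  -49.98086617]
 [-20.60906653 -41.26941821]
 [ 55.23529937  68.85111924]
 [ 55.97551335  70.0770687 ]]
far wall y -30 [44.56314717 55.35806003]
far wall y -10 [44.5830633  55.40660789]
far wall y 10 [44.67474173 55.53922302]
far wall y 30 [44.83333905 55.73789242]
far wall y 50 [35.92129728 56.02046759]
left wall x -18 [58.76481449 69.88277684]
left wall x -3 [58.88529703 69.9763713 ]
left wall x 12 [59.06393534 70.15894258]
left wall x 27 [59.10529254 69.81593468]
orange ((522.4046020507812, -115.80126953125), (90.38187408447266, 121.86294555664062), 18.043136596679688) [[-11.01536895 -17.23371888]]
```

```bash
cat >> h.py <<'E'
YAW=16.7; O=np.array(W(-1.0,-1.5,0)[:2])
def tell(tag,hit=None):
    t=status.get_state(); print(tag,hit,"t%.1f"%t["time"],"S",np.round(S(t["tcp_pos"])[0],1),"z%.1f"%(t["tcp_pos"][2]*1e3),"F",np.round(t["contact_force"],1))
def pushx(yc,w,N=10,x0=-120,stop=-45):
    claw.set_gripper(w); r=[180,0,YAW-180]
    env.move_pose(W(x0,yc,90),r); env.move_l(W(x0,yc,20))
    env.move_l(W(-70,yc,20),feed=.06); tell("near")
    h=env.move_l(W(stop,yc,20),feed=.025,contact_N=N); tell("pushx",h)
    env.move_l(W(-75,yc,20),feed=.1); env.move_l(W(-100,yc,120),feed=.2)
def pushy(xc,w,N=10,y0=-135,stop=-60):
    claw.set_gripper(w); r=[180,0,YAW+90]
    env.move_pose(W(xc,y0,130),r); env.move_l(W(xc,y0,20))
    env.move_l(W(xc,-88,20),feed=.06); tell("near")
    h=env.move_l(W(xc,stop,20),feed=.025,contact_N=N); tell("pushy",h)
    env.move_l(W(xc,-90,20),feed=.1); env.move_l(W(xc,-115,130),feed=.2)
E
python3 - <<'E'
from h import *
pushx(-18,.08)
snap("top","pics/t2.png")
E
```

```text
near None t6.3 S [-70.1 -17.9] z19.9 F [0.3 0.5 1. ]
pushx True t7.0 S [-54.7 -17.6] z19.2 F [-0.1  0.7 -0.6]
```

```bash
python3 - <<'E'
from h import *
pushy(-12,.05)
pushx(-4,.08,N=15)
pushy(-8,.05,N=15)
env.move_pose(W(-125,-20,260),[180,0,YAW])
s=snap("wrist","pics/w3.png"); P=cloud(s)
c=max(cv2.findContours(hsvmask(s,*ORG,(215,20,420,180)),0,1)[0],key=cv2.contourArea)
r=cv2.minAreaRect(onplane(s,c[:,0],.044)[:,:2].astype(np.float32)*1000); print("orange",r,S(np.array(r[0])/1000))
cv2.imwrite("pics/w3z.png",cv2.resize(s["pixels"][10:170,210:410,::-1],None,fx=3.5,fy=3.5,interpolation=cv2.INTER_CUBIC))
E
```

```text
near None t11.9 S [-12.  -87.9] z19.9 F [-0.  -0.6  0.4]
pushy True t12.7 S [-12.3 -69.2] z20.1 F [ 0.2 -0.9  0.5]
near None t17.4 S [-70.3  -3.9] z19.8 F [-0.9 -0.   0.1]
pushx True t18.2 S [-54.8  -3.7] z19.1 F [ 0.7  0.2 -0.1]
near None t23.0 S [ -7.9 -88.2] z20.1 F [0.1 0.1 0.6]
pushy True t23.9 S [ -8.1 -69.3] z21.0 F [ 1.3 -1.3  0.5]
orange ((527.9448852539062, -98.23612213134766), (90.65035247802734, 121.09103393554688), 16.781333923339844) [[ 0.42915494 -0.55892408]]
```

View pics/w3z.png

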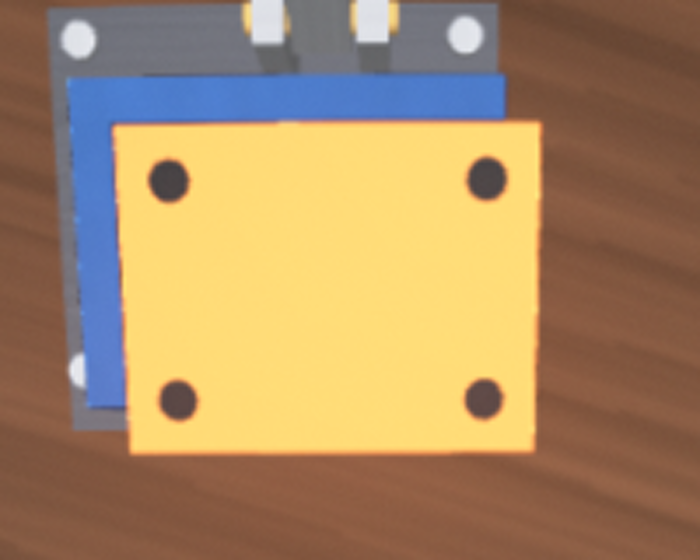

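The orange top lies flush to both walls in the zoomed view, with no white showing anywhere, and the push end positions repeat. Next I'll swing the arm down.

```bash
python3 - <<'E'
from h import *
r=[180,0,YAW]
claw.set_gripper(0)
env.move_pose(W(60,0,290),r); env.move_l(W(135,0,290),feed=.2); env.move_l(W(135,0,172),feed=.2)
h=env.move_l(W(74,0,176),feed=.06); tell("upright",h)
for th in np.r_[1.5:.05:-.2,.06]:
    C=np.array([66,62])+112*np.array([-np.cos(th),np.sin(th)])+6*np.array([np.sin(th),np.cos(th)])
    env.move_l(W(C[0]+8,0,C[1]+14),feed=.08)
tell("low"); x=S(status.get_state()["tcp_pos"])[0][0]
h=env.move_l(W(x,0,78),feed=.02,contact_N=15); tell("press",h)
env.move_l(W(x,0,150),feed=.2); env.move_pose(W(-125,-20,260),r)
s=snap("wrist","pics/w4.png"); snap("side","pics/s4.png"); P=cloud(s); tell("end")
m=hsvmask(s,*RED,(150,20,450,250)); v,u=np.nonzero(m); print("red n",len(u),np.nanmedian(P[v,u,2])); q=S(onplane(s,np.c_[u,v],.068)); print(np.percentile(q,[2,98],axis=0))
c=max(cv2.findContours(hsvmask(s,*ORG,(215,20,420,180)),0,1)[0],key=cv2.contourArea)
b=cv2.minAreaRect(onplane(s,c[:,0],.044)[:,:2].astype(np.float32)*1000); print("orange",b,S(np.array(b[0])/1000))
cv2.imwrite("pics/w4z.png",cv2.resize(s["pixels"][10:170,210:410,::-1],None,fx=3.5,fy=3.5,interpolation=cv2.INTER_CUBIC))
E
```

```text
upright False t30.5 S [73.8  0.1] z175.5 F [ 1.  -0.9  0.9]
low None t34.1 S [-37.6   0.1] z88.5 F [-0.2  0.2  0.3]
press True t34.5 S [-37.5  -0.2] z82.3 F [-0.9  0.3  3.7]
end None t35.7 S [-125.1  -19.1] z256.8 F [-0.6 -0.2  0.4]
red n 1232 0.06764100708835709
[[-61.78691669 -24.08723628]
 [-29.70029673  23.73306981]]
orange ((537.7682495117188, -130.822021484375), (90.3575210571289, 53.02939987182617), 16.22096824645996) [[  0.47429322 -34.59327855]]
```

View pics/w4z.png

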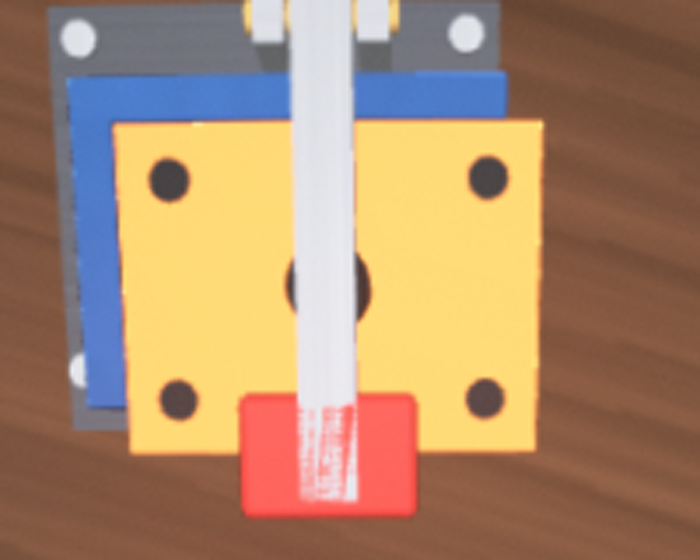

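The wrist view shows the arm centred and down on the pad, with the grip face at 67.6 mm against an expected 68 mm. The top blank is still flush to both walls, and nothing sticks out from underneath.

```bash
python3 - <<'E'
from h import *
print(workorder.hand_in())
E
```

```text
the job is handed in; nothing more can be done
None
```

I squared the four blanks against both blue walls, pressed the hold-down arm down onto the top blank and handed the job in at about 36 s; the hand-in gave no verdict, and the three lower blanks were checked only by nothing showing past the top one.

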